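# Lay out the stripped winch parts on their foam pads

### The job

Lay the four parts of the stripped winch (large sheave, small sheave, gear cover and crank lever) each on the foam pad whose pale cut-out has its shape and size: lying flat, centred on the cut-out and turned to match it, the crank lever's big eye on the big end. Set the parts down rather than drop or throw them, and do not push or tip the mug.

Things in the scene. Friction and masses are not known exactly. Their poses are not given: they have to be found in the camera images.
- large_sheave: larger of two aluminium grooved wheels lying flat, diameter 64 mm, height 22 mm (both rims 64 mm, each 5 mm thick, a dark groove 52 mm across between). Free to turn any way about z. Origin: centre of the underside, z up. Grip across the diameter.
- small_sheave: smaller aluminium grooved wheel lying flat, diameter 44 mm, height 22 mm (rims 5 mm thick, groove 34 mm across). Origin: centre of the underside, z up. Grip across the diameter.
- cover: grey cast gear cover, a block 66 mm (its x) by 46 mm (its y) by 20 mm high, with a round boss of 26 mm diameter 4 mm higher in the middle and four small screw heads. Origin: centre of the underside, z up. Grip it across its 46 mm (along its y). A half turn makes no difference.
- crank: steel crank lever lying flat, 109 mm long: big eye of 36 mm diameter centred at x = -24 mm, small eye of 22 mm diameter centred at x = +56 mm, both 18 mm high, joined by a straight arm 16 mm wide (along y) and 14 mm high, free of the eyes from x = -4 to +44 mm. Origin: on the underside of the arm, 24 mm from the big eye's centre towards the small eye, near the balance point; x points to the small eye, z up. Grip the arm across its 16 mm, about x = +10 mm.
- large_sheave_pad: fixed square black foam pad, 90 by 90 mm, 6 mm thick, with a pale disc of 66 mm diameter in its middle: the place of the large sheave. Origin: centre of the underside (the top is at z = 6 mm).
- small_sheave_pad: fixed square black foam pad, 90 by 90 mm, 6 mm thick, with a pale disc of 46 mm diameter in its middle: the place of the small sheave. Origin: centre of the underside (the top is at z = 6 mm).
- cover_pad: fixed black foam pad, 95 mm (x) by 75 mm (y), 6 mm thick, with a pale rectangle of 68 mm (x) by 48 mm (y) in its middle: the place of the gear cover, its long side along the pad's x, either way round. Origin: centre of the underside (the top is at z = 6 mm).
- crank_pad: fixed black foam pad, 135 mm (x) by 62 mm (y), 6 mm thick, with a pale lever shape: big round end of 38 mm diameter centred at x = -36.5 mm, small round end of 24 mm diameter at x = +43.5 mm. The crank lever lies right when its origin is over x = -12.5 mm, y = 0 and its x axis points along the pad's x. Origin: centre of the underside (the top is at z = 6 mm).
- mug: blue ceramic mug standing upright among the parts, 76 mm rim diameter, 82 mm high, handle at its +y; leave it where it is. Origin: centre of the underside.
Not all that is in view belongs to the job. Leave any turquoise or yellow look-alike of the cover alone. Of the things that look like the crank, take the one that is farthest from the robot's base at the start.

How it is judged:
By the outcome, as a careful person would: the job done as asked, in the order asked, and still so for the second after the job is handed in, with the robot touching nothing.
It also fails if it takes over 120 s, if anything falls off the work surface, if the arm or the gripper's body presses on something with over 40 N, if the wrist force passes 120 N, or if a joint passes its speed limit or range.

### The arm

A 6-joint arm with a two-finger parallel gripper is mounted at the origin on the work surface. World frame = base frame: x ahead of the robot, y to its left, z up, the work surface at z = 0. Lengths are in m, angles in rad, forces in N, time in s.
With the tool pointing down it reaches from about 0.3 to 0.875 m from the base axis. Payload 6.4 kg.
Tool frame: the origin (TCP) lies midway between the tips of the shut fingers; the grasp point (between the pads) lies 19 mm behind it (grasp_offset is the distance from the TCP to the grasp point, in m); z points along the fingers, y is the line along which they close (so a half turn about z gives the same grasp; the last joint's range is limited). The gripper opens to 85 mm and grips with 20 to 120 N. Pads are 22 mm wide; open, the fingers measure 114 mm over their backs; the gripper's body (76 mm by 85 mm) begins 54 mm behind the grasp point. The pads swing forward as they close: fully open they stand 13 mm farther back than shut.
Start: joints at [-1.365, 0.181, 1.607, -0, 1.354, -0.206], TCP at [0.23, -0.527, 0.231] pointing down, gripper open.
Joint ranges: [-2.99, 2.99], [-0.89, 2.07], [0.3, 2.58], [-1.14, 4.28], [0, 2.63], [-3.12, 3.12]. Speed limits (rad/s): [2.57, 2.57, 3.01, 3.14, 3.14, 3.14].

### API

Orientations are given as a unit quaternion [w, x, y, z].
In Python, from bench import * gives the robot as it stands. The module is installed in compiled form; this text tells all that it offers.
- The arm moves only by the tool servo_tool, never from a script. Its argument "commands" is text: rows parted by semicolons, each of 7 numbers parted by spaces: the turn, a rotation vector about the tool's x, y, z in rad, then the shift along the tool's x, y, z in mm, then the opening, from 0 (shut) to 1 (fully open). In form: wx wy wz dx dy dz claw; .... A call has 1 to 5 rows; each row shifts and turns the commanded pose from where the row before left it, along the tool's axes as they then stand; what a row does not reach is not made up. A row lasts 1/8 s, in which the tool goes at most 62.5 mm and 10.7 degrees, less where a joint would pass 70% of its speed; a pose out of reach is approached as far as the arm can. A call with a gripper value outside its range is refused whole. The fingers move at their own pace and stop on an object; the grip force is fixed at half the most. Time passes only in rows, so rows that do not move let the fingers close. It gives the time, the measured TCP pose, the force, the opening and the grip force at its end, in the units of the state.
- get_obs(): the state, without advancing time (a new reading comes with each control period).
- camera(name): name is "scene" or "top"; returns the picture (420x560x3 uint8, blue, green, red); there is no depth.
- calibration(name): a dict with "fx", "fy", "cx", "cy" (pixels), "R" (3x3) and "t" (3): a world point X has camera coordinates R X + t. Camera axes: x right, y down, z forward; pixel columns grow to the right and rows downward; lengths in m; the calibration is good to about 2 mm. A picture is of the moment at which its call begins. calibration takes no time and is no camera call.
- hand_in(): hands the job in; it is judged then, once.
The state is a dict: "time_s": time; "q": joint angles; "dq": joint speeds; "joint_efforts": joint torques, N m; "eef_pos": TCP position; "eef_rot": TCP orientation; "wrist_force": force on the tool from outside, world axes, zero at the start; "torque": the same for the moment, N m; "opening": opening from 0.0 (shut) to 1.0 (fully open); "grasp_force": force on a finger pad.
Only numpy, scipy, OpenCV 4.12 (cv2) and the standard library are available. Lean on these libraries where they do the work, as an engineer would, in place of code of your own. Each camera call takes 0.05 s, during which the arm holds its last target. There are 200 camera calls.

## Working session

There is one attempt and no reset: what is moved stays moved. The work goes in short steps, Python scripts to look and compute and a tool call to move; the robot and the scene stay as the last step left them, time stands still between calls to the robot, and variables do not carry over. Pictures are saved under pics/ and viewed, at most 14 in all, crops included, and the job is handed in when it is done.

Besides the shell and the picture viewer there is one more tool, called after "Emit:" as name(argument=value, ...) on one line, values as JSON. servo_tool: Moves the arm, as the interface text tells. Its arguments: {"type":"object","properties":{"commands":{"type":"string"}},"required":["commands"]}

```bash
mkdir -p pics; python3 - <<'E'
from bench import *
import cv2
for n in("top","scene"):
    im=camera(n); cv2.imwrite(f"pics/{n}0.png",im); c=calibration(n); print(n,c)
    if n=="top": cv2.imwrite("pics/top0b.png",cv2.resize(im,(800,600),interpolation=cv2.INTER_CUBIC))
s=get_obs();print(s)
E
```

```text
top {'fx': 471.3014680034121, 'fy': 471.3014680034121, 'cx': 276.15612684700164, 'cy': 203.4284937167993, 'R': array([[-0.01407657, -0.9998112 ,  0.01339482],
       [-0.98096807,  0.01121426, -0.19384499],
       [ 0.19365818, -0.01586856, -0.98094072]]), 't': array([0.01475985, 0.40235119, 1.47901272])}
scene {'fx': 494.5903006705128, 'fy': 494.5903006705128, 'cx': 279.3799590922662, 'cy': 209.47203456494162, 'R': array([[-0.79259842,  0.60974111,  0.0018789 ],
       [ 0.52240108,  0.68064843, -0.51362908],
       [-0.31445963, -0.40612006, -0.85801028]]), 't': array([ 0.32111095, -0.22363119,  1.3785593 ])}
{'time_s': 0.1, 'q': array([-1.36527501e+00,  1.81479432e-01,  1.60791614e+00, -7.27340704e-06,
        1.35383062e+00, -2.06297504e-01]), 'dq': array([-0.00051432, -0.0022446 , -0.00206219, -0.00171836, -0.00095017,
       -0.00025331]), 'joint_efforts': array([ 1.46140078e-04, -4.45878875e+01, -3.52235198e+01, -3.78024433e-04,
        4.17680712e-03,  4.40714643e-05]), 'eef_pos': array([ 0.23006774, -0.52640859,  0.2304632 ]), 'eef_rot': array([-8.16772047e-04,  9.78874967e-01,  2.04458143e-01, -3.23381562e-06]), 'wrist_force': array([-0.08838891,  0.29602677,  0.41920245]), 'torque': array([-0.01021524,  0.01770775,  0.00796068]), 'grasp_force': 0.0, 'opening': 1.0013063127034618}
```

View pics/top0b.png

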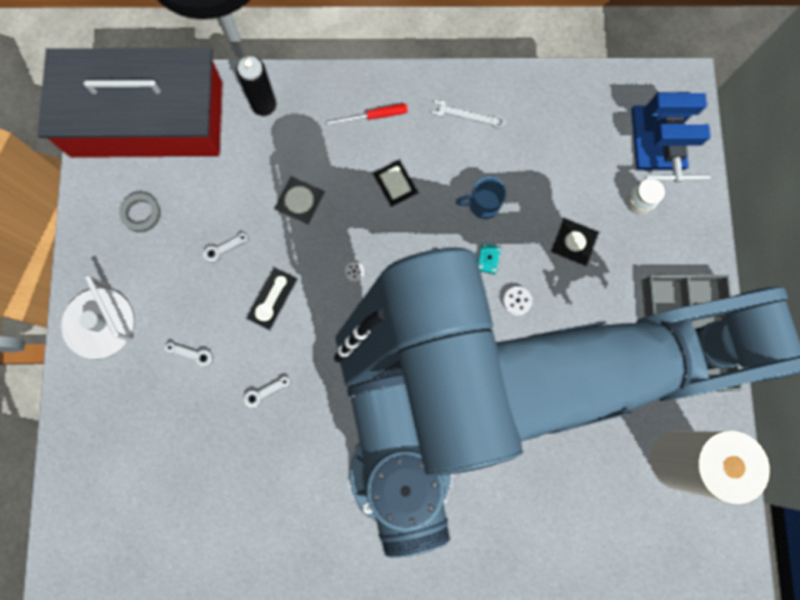

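View pics/scene0.png

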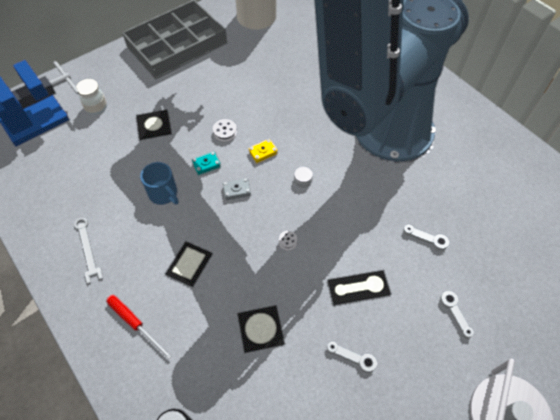

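```bash
cat > h.py <<'E'
from bench import *
import cv2, numpy as np
def ray(n,u,v,z):
    c=calibration(n); d=c["R"].T@np.array([(u-c["cx"])/c["fx"],(v-c["cy"])/c["fy"],1]); o=-c["R"].T@c["t"]
    return (o+d*(z-o[2])/d[2])
def proj(n,X):
    c=calibration(n); p=(c["R"]@np.asarray(X,float).T).T+c["t"]
    return np.c_[c["fx"]*p[:,0]/p[:,2]+c["cx"],c["fy"]*p[:,1]/p[:,2]+c["cy"]]
def tile(im,u,v,w,h,s):
    u0,v0=int(u-w//2),int(v-h//2)
    t=cv2.resize(im[v0:v0+h,u0:u0+w],None,fx=s,fy=s,interpolation=cv2.INTER_CUBIC)
    for x in range(u0,u0+w):
        if x%10==0: X=int((x-u0+.5)*s); cv2.line(t,(X,0),(X,6),(0,0,255),1); cv2.putText(t,str(x),(X-9,17),0,.35,(0,0,255),1)
    for y in range(v0,v0+h):
        if y%10==0: Y=int((y-v0+.5)*s); cv2.line(t,(0,Y),(6,Y),(0,0,255),1); cv2.putText(t,str(y),(8,Y+4),0,.35,(0,0,255),1)
    return t[:h*s,:w*s]
def mont(im,cs,w=66,h=50,s=6,k=2):
    T=[tile(im,u,v,w,h,s) for u,v in cs]
    return np.vstack([np.hstack(T[i:i+k]) for i in range(0,len(T),k)])
E
python3 - <<'E'
from h import *
a=cv2.imread("pics/scene0.png"); t=cv2.imread("pics/top0.png")
cv2.imwrite("pics/m1.png",mont(a,[(224,130),(288,239),(236,188),(351,357)]))
for n,u,v in[("scene",351,357),("scene",457,315),("scene",426,237),("scene",224,130),("scene",288,239),("scene",236,188),("scene",158,183),("scene",303,176)]:print(u,v,ray(n,u,v,.015).round(3),np.hypot(*ray(n,u,v,.015)[:2]).round(3))
# pale cut-outs
for n,im,L in(("scene",a,[(262,327),(153,124),(190,263),(361,287)]),("top",t,[(210,140),(403,169),(277,128),(188,209)])):
    g=cv2.cvtColor(im,cv2.COLOR_BGR2GRAY)
    for u,v in L:
        w=45; y0,x0=max(v-w,0),max(u-w,0); p=g[y0:v+w,x0:u+w]
        val=g[v,u]; lo=np.median(np.sort(p.ravel())[:200]); th=(float(val)+lo)/2
        k,lab=cv2.connectedComponents((p>th).astype('uint8')); m=(lab==lab[v-y0,u-x0])
        md=cv2.dilate(m.astype('uint8'),np.ones((3,3)))
        wt=np.clip((p-lo)/(val-lo),0,1)*md
        yy,xx=np.mgrid[y0:y0+p.shape[0],x0:x0+p.shape[1]]; W=wt.sum()
        # map pixels to plane, weighted moments
        P=np.array([ray(n,x,y,.006)[:2] for x,y in zip(xx[md>0],yy[md>0])]); ww=wt[md>0]
        c=(P*ww[:,None]).sum(0)/W; D=P-c; C=(D*ww[:,None]).T@D/W; ev,E=np.linalg.eigh(C)
        s=(D@E[:,1]); sk=(ww*s**3).sum()/W
        print(n,u,v,"val",val,lo,"c",(c*1e3).round(1),"r",np.hypot(*c).round(3),"sd",(np.sqrt(ev)*1e3).round(1),"ax",np.degrees(np.arctan2(E[1,1],E[0,1])).round(1),"skew",np.sign(sk), "npx",m.sum())
E
```

```text
351 357 [0.52  0.397 0.015] 0.654
457 315 [0.274 0.471 0.015] 0.545
426 237 [0.187 0.294 0.015] 0.348
224 130 [ 0.385 -0.276  0.015] 0.473
288 239 [0.453 0.096 0.015] 0.463
236 188 [ 0.468 -0.1    0.015] 0.478
158 183 [ 0.618 -0.234  0.015] 0.66
303 176 [ 0.309 -0.025  0.015] 0.31
scene 262 327 val 158 20.5 c [633.  227.6] r 0.673 sd [17.1 17.1] ax 111.9 skew -1.0 npx 744
scene 153 124 val 187 23.0 c [ 525.5 -425.2] r 0.676 sd [12.6 12.9] ax 80.9 skew 1.0 npx 187
scene 190 263 val 158 24.0 c [675.1  -0.7] r 0.675 sd [14.7 20.7] ax -155.7 skew 1.0 npx 598
scene 361 287 val 252 35.0 c [391.8 289.2] r 0.487 sd [ 8.6 33.3] ax 152.7 skew -1.0 npx 526
top 210 140 val 155 48.0 c [632.3 233.1] r 0.674 sd [17.  17.1] ax 104.5 skew 1.0 npx 295Traceback (most recent call last):
  File "<stdin>", line 16, in <module>
  File "h.py", line 4, in ray
    c=calibration(n); d=c["R"].T@np.array([(u-c["cx"])/c["fx"],(v-c["cy"])/c["fy"],1]); o=-c["R"].T@c["t"]
ValueError: time passes only in moves, steps and waits
```

View pics/m1.png

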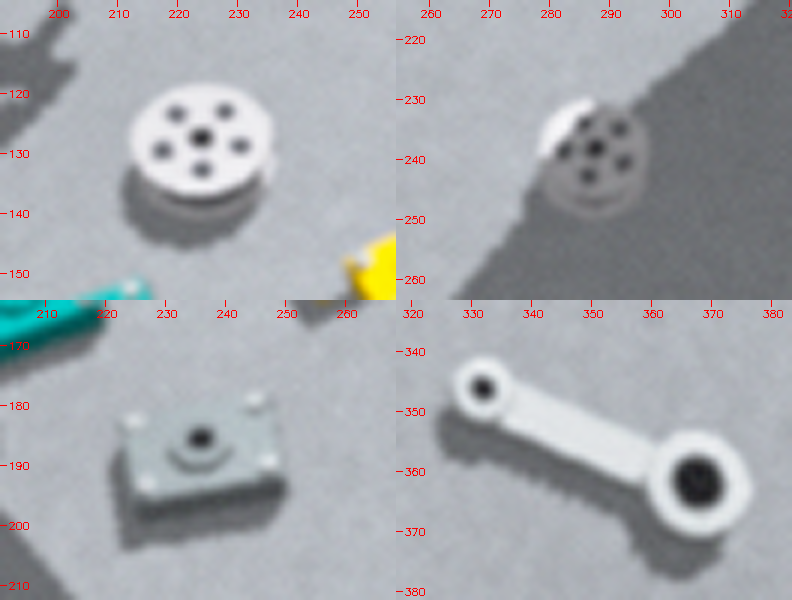

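```bash
python3 - <<'E'
import json
from bench import *
json.dump({n:{k:(v.tolist() if hasattr(v,'tolist') else v) for k,v in calibration(n).items()} for n in("top","scene")},open("cal.json","w"))
E
sed -i 's/^def ray/import json\nCAL={n:{k:np.array(v) for k,v in c.items()} for n,c in json.load(open("cal.json")).items()}\ncalibration=lambda n:CAL[n]\ndef ray/' h.py
cat >> h.py <<'E'
def pale(n,im,u,v,w=30,z=.006):
    g=cv2.cvtColor(im,cv2.COLOR_BGR2GRAY).astype(float)
    y0,x0=v-w,u-w; p=g[y0:v+w,x0:u+w]
    val=g[v,u]; lo=np.median(np.sort(p.ravel())[:80]); th=(val+lo)/2
    k,lab=cv2.connectedComponents((p>th).astype('uint8')); m=(lab==lab[v-y0,u-x0])
    md=cv2.dilate(m.astype('uint8'),np.ones((3,3)))
    wt=np.clip((p-lo)/(val-lo),0,1)*md; yy,xx=np.mgrid[y0:v+w,x0:u+w]; W=wt.sum()
    P=np.array([ray(n,x,y,z)[:2] for x,y in zip(xx[md>0],yy[md>0])]); ww=wt[md>0]
    c=(P*ww[:,None]).sum(0)/W; D=P-c; C=(D*ww[:,None]).T@D/W; ev,E=np.linalg.eigh(C)
    s=D@E[:,1]; sk=(ww*s**3).sum()/W
    print(n,u,v,"val",val,lo,"c",(c*1e3).round(1),"r",np.hypot(*c).round(3),"sd",(np.sqrt(ev)*1e3).round(1),"ax",np.degrees(np.arctan2(E[1,1],E[0,1])).round(1),"skew",np.sign(sk),"npx",m.sum())
E
python3 - <<'E'
from h import *
a=cv2.imread("pics/scene0.png"); t=cv2.imread("pics/top0.png")
for u,v in [(210,140),(403,169),(277,128),(188,209)]: pale("top",t,u,v)
R=lambda u,v,z:(ray("scene",u,v,z)*1e3).round(1)[:2]
print("L",R(224,127.5,.022),"S",R(288,238,.022),"boss",R(236,185.5,.024))
cs=[R(*p,.021) for p in[(224.5,182.3),(244.8,178.8),(247,189.2),(226.7,193)]];print(cs,np.mean(cs,0))
s,b=R(331.7,346,.018),R(367.5,361.7,.018);print("crank",s,b,np.linalg.norm(s-b),np.degrees(np.arctan2(*(s-b)[::-1])))
cv2.imwrite("pics/m2.png",mont(t,[(362,209),(248,190),(157,172),(210,140)],50,37,8))
E
```

```text
top 210 140 val 155.0 46.0 c [632.3 233.1] r 0.674 sd [17.1 17.1] ax 110.3 skew 1.0 npx 296
top 403 169 val 226.0 15.0 c [ 524.9 -419.1] r 0.672 sd [12.4 12.6] ax 58.7 skew 1.0 npx 151
top 277 128 val 159.0 18.0 c [674.2   4.8] r 0.674 sd [14.8 20.9] ax -157.6 skew 1.0 npx 298
top 188 209 val 246.0 39.0 c [391.3 295.1] r 0.49 sd [ 9.  33.2] ax 153.0 skew -1.0 npx 279
L [ 382.6 -277.7] S [453.7  96.7] boss [ 466.4 -100.5]
[array([ 483.1, -128.1]), array([ 435.8, -105.4]), array([449.9, -76.1]), array([497. , -97.9])] [ 466.45  -101.875]
crank [538.1 354.9] [500.2 425.4] 80.04161417662691 -61.73802966013093
```

View pics/m2.png

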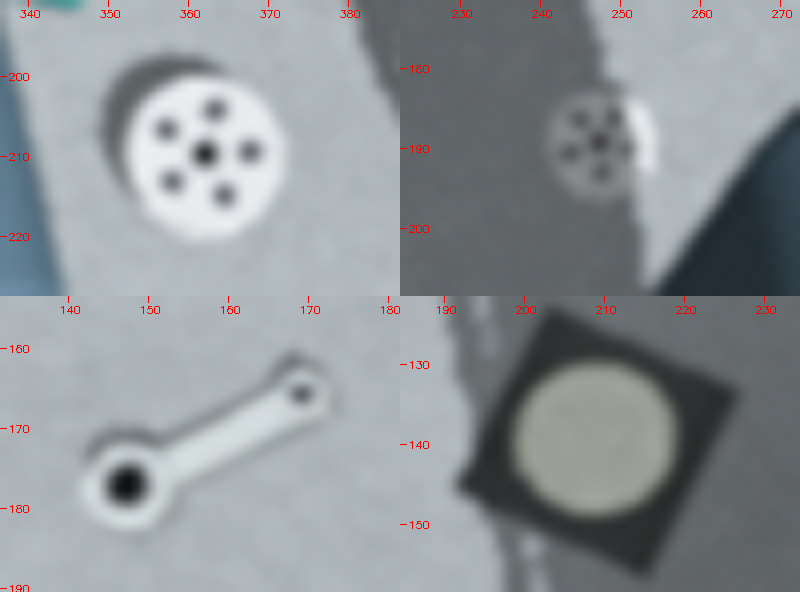

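```bash
cat >> h.py <<'E'
from scipy.spatial.transform import Rotation as Ro
def go(x,y,z,yaw=None,st=None):
    """tool-frame shift (mm) to world target (mm), after the turn; yaw = world angle of tool y (deg, mod 180)"""
    s=get_obs(); q=s["eef_rot"]; r=Ro.from_quat([*q[1:],q[0]]); M=r.as_matrix()
    p=s["eef_pos"]*1e3; cur=np.degrees(np.arctan2(M[1,1],M[0,1]))
    w=0 if yaw is None else (cur-yaw+90)%180-90
    d=np.array([x,y,z])-p
    sh0=M.T@d; sh1=(M@Ro.from_rotvec([0,0,np.radians(w)]).as_matrix()).T@d
    print("t %.2f"%s["time_s"],"tcp",p.round(1),"yaw %.1f"%cur,"tilt",(M[:2,2]*1e3).round(1),"open %.2f"%s["opening"],"gf %.0f"%s["grasp_force"],"F",s["wrist_force"].round(1),"q6 %.2f"%s["q"][5])
    print(" turn wz %.3f (rows %.1f)"%(np.radians(w),abs(w)/10.7)," shift before turn",sh0.round(1)," after turn",sh1.round(1)," rows %.1f"%(np.linalg.norm(d)/62.5))
E
python3 - <<'E'
from h import *
go(382.2,-274.8,100)
R=lambda u,v,z:(ray("top",u,v,z)*1e3).round(1)[:2]
print("L",R(362,209.7,.022),"S",R(247.5,189,.022)); s,b=R(169.1,165.8,.018),R(147.3,177.1,.018);print("crank",s,b,np.linalg.norm(s-b),np.degrees(np.arctan2(*(s-b)[::-1])))
for u,v in[(206,162),(263,150)]: print(ray("scene",u,v,.02))
E
```

```text
t 0.10 tcp [ 230.1 -526.4  230.5] yaw -66.4 tilt [-0.3  1.6] open 1.00 gf 0 F [-0.1  0.3  0.4] q6 -0.21
 turn wz 0.000 (rows 0.0)  shift before turn [ 240.1 -169.5  130.8]  after turn [ 240.1 -169.5  130.8]  rows 5.1
L [ 381.9 -270.1] S [455.2 102.5]
crank [537.7 361.8] [499.9 432.2] 79.90619500389192 -61.76723376922668
[ 0.48505298 -0.2111977   0.02      ]
[ 0.34314978 -0.15207675  0.02      ]
```

Emit:
servo_tool(commands="0 0 0 48 -34 15 1;0 0 0 48 -34 15 1;0 0 0 48 -34 15 1;0 0 0 48 -34 15 1;0 0 0 48 -34 15 1")

```text
time_s: 0.72
eef_pos: [0.3826, -0.2733, 0.1557]
eef_rot: [-0.0, 0.979, 0.204, 0.0]
wrist_force: [1.2, -0.8, -0.2]
opening: 1.002
grasp_force: 0.0
```

Emit:
servo_tool(commands="0 0 0 0 0 48 1;0 0 0 0 0 48 1;0 0 0 0 0 0 1")

```text
time_s: 1.1
eef_pos: [0.3797, -0.272, 0.057]
eef_rot: [-0.004, 0.979, 0.205, -0.002]
wrist_force: [-0.4, 0.4, 0.6]
opening: 1.004
grasp_force: 0.0
```

```bash
python3 - <<'E'
from h import *
go(382.2,-273,-3)
a=camera("scene");t=camera("top");cv2.imwrite("pics/scene1.png",a);cv2.imwrite("pics/top1.png",t)
T=np.vstack([tile(a,224,125,133,50,6),tile(t,362,209,133,50,6)]);cv2.imwrite("pics/m3.png",T)
E
```

```text
t 1.10 tcp [ 379.7 -272.    57. ] yaw -66.4 tilt [-5.8  7. ] open 1.00 gf 0 F [-0.4  0.4  0.6] q6 0.28
 turn wz 0.000 (rows 0.0)  shift before turn [ 2.1  2.5 59.9]  after turn [ 2.1  2.5 59.9]  rows 1.0
```

View pics/m3.png

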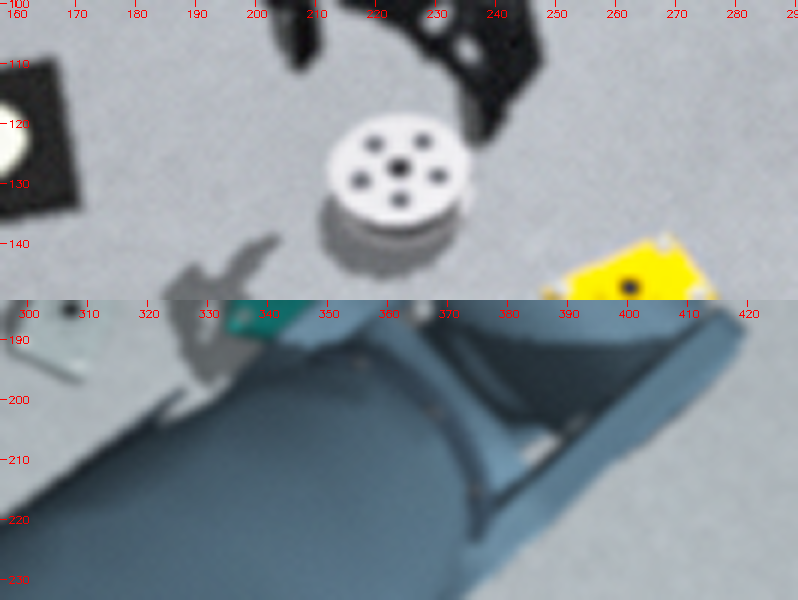

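```bash
python3 - <<'E'
from h import *
p=np.array([379.7,-272,70]); d=np.array([np.cos(np.radians(-66.4)),np.sin(np.radians(-66.4)),0])
print(proj("scene",np.array([p,p+45*d,p-45*d])/1e3).round(1))
print(ray("scene",207,112,.07)*1e3,ray("scene",239,124,.07)*1e3)
E
```

```text
[[224.4 116.4]
 [210.1 110.2]
 [239.  122.7]]
[ 407.74676059 -313.01061854   70.        ] [ 364.07144129 -227.16465737   70.        ]
```

Emit:
servo_tool(commands="0 0 0 2 2 20 1;0 0 0 0 0 20 1;0 0 0 0 0 8 1;0 0 0 0 0 0 1")

```text
time_s: 1.7
eef_pos: [0.3851, -0.2769, 0.0134]
eef_rot: [0.001, 0.979, 0.204, 0.0]
wrist_force: [-0.7, 0.8, 0.2]
opening: 1.0
grasp_force: 0.0
```

Emit:
servo_tool(commands="0 0 0 -1 -3 10 1;0 0 0 0 0 6 1;0 0 0 0 0 0 1")

```text
time_s: 2.08
eef_pos: [0.3823, -0.2733, -0.0042]
eef_rot: [-0.0, 0.979, 0.204, -0.0]
wrist_force: [-0.2, 0.4, -0.8]
opening: 1.0
grasp_force: 0.0
```

```bash
python3 - <<'E'
from h import *
go(382.2,-274,-3)
a=camera("scene");cv2.imwrite("pics/scene2.png",a)
cv2.imwrite("pics/m4.png",tile(a,224,120,80,60,10))
E
```

```text
t 2.08 tcp [ 382.3 -273.3   -4.2] yaw -66.4 tilt [-0.7  0.8] open 1.00 gf 0 F [-0.2  0.4 -0.8] q6 0.28
 turn wz 0.000 (rows 0.0)  shift before turn [-0.3  0.6 -1.2]  after turn [-0.3  0.6 -1.2]  rows 0.0
```

View pics/m4.png

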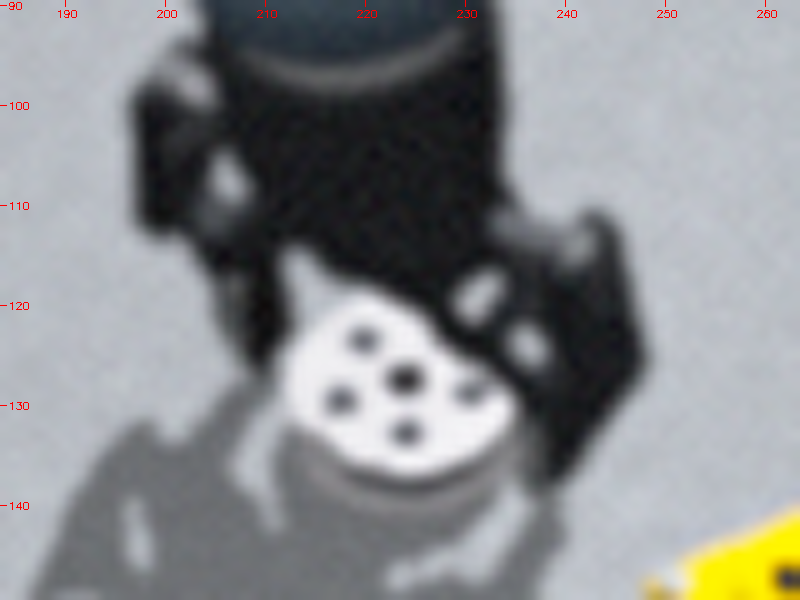

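Emit:
servo_tool(commands="0 0 0 0 0 -1 0;0 0 0 0 0 0 0;0 0 0 0 0 0 0;0 0 0 0 0 0 0;0 0 0 0 0 0 0")

```text
time_s: 2.75
eef_pos: [0.3828, -0.274, -0.0018]
eef_rot: [0.0, 0.979, 0.205, 0.0]
wrist_force: [-1.9, 2.2, 9.4]
opening: 0.719
grasp_force: 62.8
```

```bash
python3 - <<'E'
from h import *
go(382.2,-274,160)
a=camera("scene");cv2.imwrite("pics/scene3.png",a)
b=cv2.imread("pics/scene2.png")
cv2.imwrite("pics/m5.png",np.hstack([tile(b,224,128,40,50,10),tile(a,224,128,40,50,10)]))
E
```

```text
t 2.75 tcp [ 382.8 -274.    -1.8] yaw -66.4 tilt [ 0.2 -0.3] open 0.72 gf 63 F [-1.9  2.2  9.4] q6 0.28
 turn wz 0.000 (rows 0.0)  shift before turn [  -0.6   -0.2 -161.8]  after turn [  -0.6   -0.2 -161.8]  rows 2.6
```

View pics/m5.png

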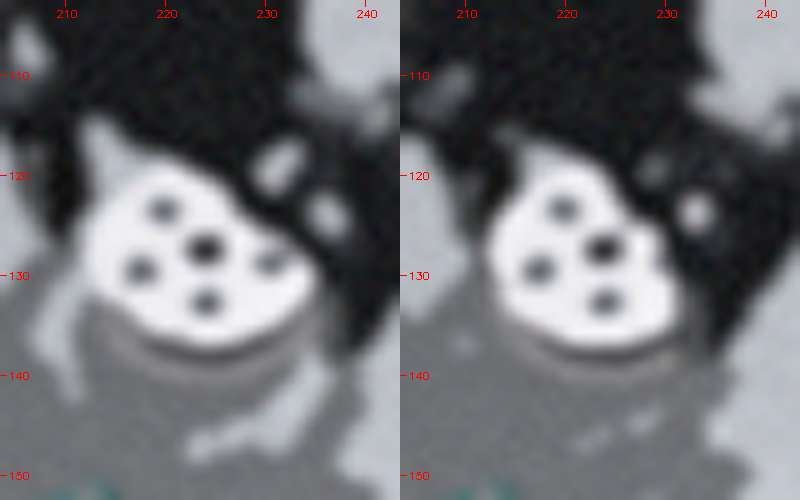

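Emit:
servo_tool(commands="0 0 0 0 0 -40 0;0 0 0 0 0 -50 0;0 0 0 21 -18 -40 0;0 0 0 43 -36 0 0;0 0 0 43 -36 0 0")

```text
time_s: 3.42
eef_pos: [0.4453, -0.1475, 0.1281]
eef_rot: [0.001, 0.979, 0.204, 0.001]
wrist_force: [1.1, -0.3, -1.9]
opening: 0.718
grasp_force: 66.5
```

Emit:
servo_tool(commands="0 0 0 43 -36 0 0;0 0 0 43 -36 0 0;0 0 0 43 -36 0 0;0 0 0 43 -36 0 0;0 0 0 43 -36 0 0")

```text
time_s: 4.05
eef_pos: [0.5698, 0.1044, 0.127]
eef_rot: [0.0, 0.979, 0.205, -0.0]
wrist_force: [0.2, 0.2, -2.1]
opening: 0.718
grasp_force: 66.4
```

Emit:
servo_tool(commands="0 0 0 43 -36 0 0;0 0 0 43 -36 0 0;0 0 0 22 -20 30 0;0 0 0 0 0 30 0;0 0 0 0 0 0 0")

```text
time_s: 4.68
eef_pos: [0.6285, 0.2299, 0.0633]
eef_rot: [-0.0, 0.979, 0.205, -0.004]
wrist_force: [-0.7, 0.1, -3.0]
opening: 0.721
grasp_force: 66.3
```

```bash
python3 - <<'E'
from h import *
go(632.6,230.8,7)
E
```

```text
t 4.67 tcp [628.5 229.9  63.3] yaw -66.4 tilt [-7.9 -1.5] open 0.72 gf 66 F [-0.7  0.1 -3. ] q6 1.33
 turn wz 0.000 (rows 0.0)  shift before turn [ 4.6  1.  56.3]  after turn [ 4.6  1.  56.3]  rows 0.9
```

Emit:
servo_tool(commands="0 0 0 2 0 25 0;0 0 0 0 0 20 0;0 0 0 0 0 5 0;0 0 0 0 0 0 0;0 0 0 0 0 0 0")

```text
time_s: 5.3
eef_pos: [0.6344, 0.2309, 0.0185]
eef_rot: [0.0, 0.979, 0.204, 0.001]
wrist_force: [0.6, -0.4, -2.8]
opening: 0.716
grasp_force: 66.3
```

```bash
python3 - <<'E'
from h import *
go(632.6,230.8,4.2)
a=camera("scene");cv2.imwrite("pics/scene4.png",a);cv2.imwrite("pics/top4.png",camera("top"))
cv2.imwrite("pics/m6.png",tile(a,262,325,66,60,10)[:,:])
E
```

```text
t 5.30 tcp [634.4 230.9  18.5] yaw -66.4 tilt [1.8 0.3] open 0.72 gf 66 F [ 0.6 -0.4 -2.8] q6 1.33
 turn wz 0.000 (rows 0.0)  shift before turn [-1.7 -0.6 14.3]  after turn [-1.7 -0.6 14.3]  rows 0.2
```

View pics/m6.png

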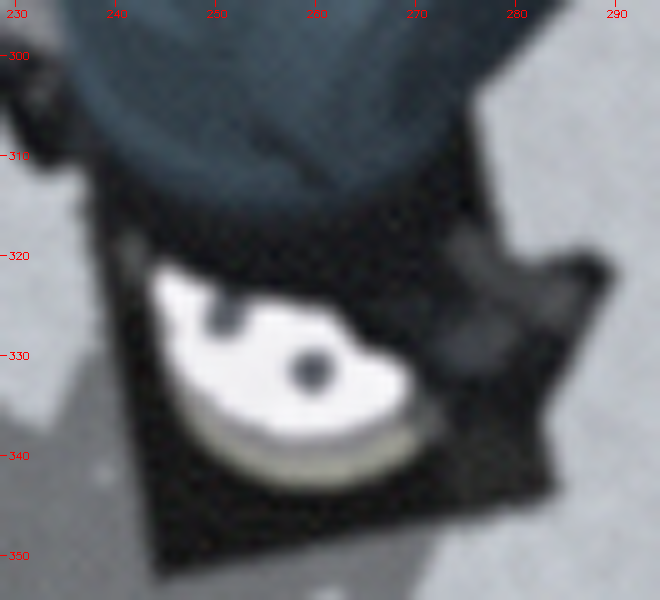

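Emit:
servo_tool(commands="0 0 0 -1 0 6 0;0 0 0 0 0 5 0;0 0 0 0 0 2 0;0 0 0 0 0 0 0")

```text
time_s: 5.9
eef_pos: [0.6326, 0.2305, 0.0044]
eef_rot: [0.0, 0.979, 0.204, -0.0]
wrist_force: [-1.2, 0.5, -0.1]
opening: 0.721
grasp_force: 66.5
```

```bash
python3 - <<'E'
from h import *
go(632.6,230.8,4.2)
E
```

```text
t 5.90 tcp [632.6 230.5   4.4] yaw -66.4 tilt [-0.3 -0.1] open 0.72 gf 67 F [-1.2  0.5 -0.1] q6 1.33
 turn wz 0.000 (rows 0.0)  shift before turn [ 0.2 -0.2  0.2]  after turn [ 0.2 -0.2  0.2]  rows 0.0
```

Emit:
servo_tool(commands="0 0 0 0 0 0 1;0 0 0 0 0 0 1;0 0 0 0 0 0 1;0 0 0 0 0 -30 1;0 0 0 0 0 -50 1")

```text
time_s: 6.52
eef_pos: [0.6308, 0.2301, 0.0827]
eef_rot: [-0.0, 0.979, 0.204, -0.002]
wrist_force: [1.0, -0.0, 0.1]
opening: 0.998
grasp_force: 0.0
```

Emit:
servo_tool(commands="0 0 0 0 0 -20 1;0 0 0 -50 12 0 1;0 0 0 -55 12 0 1;0 0 0 -55 12 0 1;0 0 0 -55 13 0 1")

```text
time_s: 7.15
eef_pos: [0.4534, 0.0987, 0.1038]
eef_rot: [0.0, 0.979, 0.205, -0.0]
wrist_force: [-1.0, -0.6, 0.0]
opening: 1.002
grasp_force: 0.0
```

```bash
python3 - <<'E'
from h import *
go(454.4,99.9,1)
a=camera("scene");cv2.imwrite("pics/scene5.png",a);t=camera("top");cv2.imwrite("pics/top5.png",t)
pale("scene",a,262,322,z=.028);pale("top",t,208,137,z=.028)
cv2.imwrite("pics/m7.png",np.hstack([tile(a,262,325,40,50,10),tile(t,210,140,40,50,10)]))
E
```

```text
t 7.15 tcp [453.4  98.7 103.8] yaw -66.4 tilt [-0.4 -0.2] open 1.00 gf 0 F [-1.  -0.6  0. ] q6 1.12
 turn wz 0.000 (rows 0.0)  shift before turn [  1.5  -0.7 102.8]  after turn [  1.5  -0.7 102.8]  rows 1.6
scene 262 322 val 119.0 20.0 c [635.2 231.3] r 0.676 sd [17.6 19. ] ax 57.0 skew -1.0 npx 805
top 208 137 val 55.0 45.0 c [635.6 234.6] r 0.677 sd [57.8 61.2] ax -165.7 skew -1.0 npx 3517
```

View pics/m7.png

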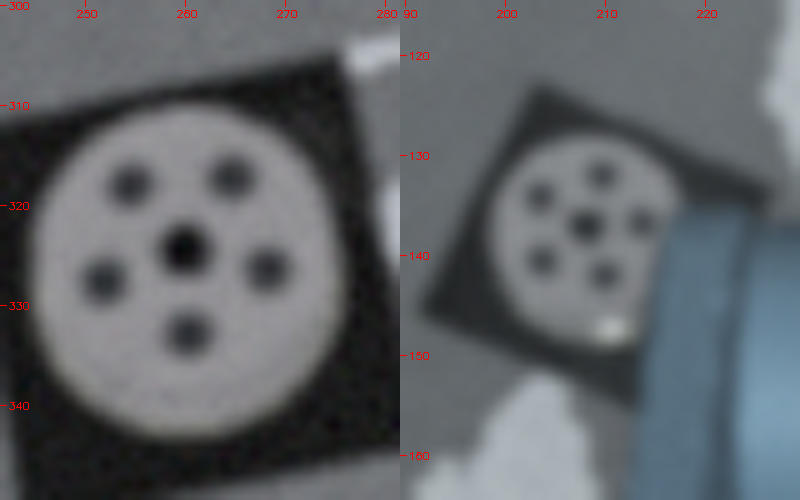

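```bash
python3 - <<'E'
from h import *
print(ray("scene",259.8,324.5,.028)*1e3,ray("top",208.2,137.1,.028)*1e3)
E
```

```text
[633.03515108 227.12535362  28.        ] [632.57608424 232.70138744  28.        ]
```

Emit:
servo_tool(commands="0 0 0 1.5 -1 40 1;0 0 0 0 0 40 1;0 0 0 0 0 18 1;0 0 0 0 0 4 1;0 0 0 0 0 0 1")

```text
time_s: 7.88
eef_pos: [0.4566, 0.1011, 0.0025]
eef_rot: [0.0, 0.979, 0.205, 0.0]
wrist_force: [-0.2, 0.2, 0.3]
opening: 0.999
grasp_force: 0.0
```

Emit:
servo_tool(commands="0 0 0 0 0 0 0;0 0 0 0 0 0 0;0 0 0 0 0 0 0;0 0 0 0 0 0 0;0 0 0 0 0 0 0")

```text
time_s: 8.5
eef_pos: [0.4569, 0.1011, 0.0035]
eef_rot: [0.0, 0.979, 0.204, 0.001]
wrist_force: [-3.0, -0.5, 9.8]
opening: 0.482
grasp_force: 59.4
```

```bash
python3 - <<'E'
from h import *
go(525.2,-422,150)
E
```

```text
t 8.50 tcp [456.9 101.1   3.5] yaw -66.4 tilt [1.3 0. ] open 0.48 gf 59 F [-3.  -0.5  9.8] q6 1.12
 turn wz 0.000 (rows 0.0)  shift before turn [-146.7  506.8 -146.4]  after turn [-146.7  506.8 -146.4]  rows 8.8
```

Emit:
servo_tool(commands="0 0 0 0 0 -40 0;0 0 0 0 0 -50 0;0 0 0 -8 28 -40 0;0 0 0 -16 56 0 0;0 0 0 -16 56 0 0")

```text
time_s: 9.12
eef_pos: [0.4762, -0.0446, 0.1336]
eef_rot: [0.001, 0.979, 0.205, 0.001]
wrist_force: [0.3, -0.2, -0.5]
opening: 0.478
grasp_force: 60.7
```

Emit:
servo_tool(commands="0 0 0 -16 56 0 0;0 0 0 -16 56 0 0;0 0 0 -16 56 0 0;0 0 0 -16 56 0 0;0 0 0 -16 56 0 0")

```text
time_s: 9.75
eef_pos: [0.5143, -0.3337, 0.1324]
eef_rot: [0.0, 0.979, 0.204, 0.0]
wrist_force: [0.4, -0.9, -0.2]
opening: 0.483
grasp_force: 60.7
```

Emit:
servo_tool(commands="0 0 0 -16 56 0 0;0 0 0 -8 31 30 0;0 0 0 0 0 40 0;0 0 0 0 0 20 0;0 0 0 0 0 0 0")

```text
time_s: 10.38
eef_pos: [0.5262, -0.4196, 0.0404]
eef_rot: [-0.002, 0.979, 0.205, -0.001]
wrist_force: [-1.0, 0.0, -0.1]
opening: 0.48
grasp_force: 60.8
```

```bash
python3 - <<'E'
from h import *
go(527.8,-421,9.5)
E
```

```text
t 10.38 tcp [ 526.2 -419.6   40.4] yaw -66.4 tilt [-2.7  3.2] open 0.48 gf 61 F [-1.   0.  -0.1] q6 0.31
 turn wz 0.000 (rows 0.0)  shift before turn [ 1.   2.1 30.9]  after turn [ 1.   2.1 30.9]  rows 0.5
```

Emit:
servo_tool(commands="0 0 0 0 1 15 0;0 0 0 0 0 9 0;0 0 0 0 0 0 0;0 0 0 0 0 0 0")

```text
time_s: 10.88
eef_pos: [0.5279, -0.4224, 0.0188]
eef_rot: [0.0, 0.979, 0.204, 0.0]
wrist_force: [-0.5, 0.3, -0.8]
opening: 0.481
grasp_force: 60.8
```

```bash
python3 - <<'E'
from h import *
go(527.8,-421,9.5)
E
```

```text
t 10.88 tcp [ 527.9 -422.4   18.8] yaw -66.4 tilt [ 0.5 -0.6] open 0.48 gf 61 F [-0.5  0.3 -0.8] q6 0.31
 turn wz 0.000 (rows 0.0)  shift before turn [ 0.5 -1.3  9.3]  after turn [ 0.5 -1.3  9.3]  rows 0.2
```

Emit:
servo_tool(commands="0 0 0 0 -1 6 0;0 0 0 0 0 3.5 0;0 0 0 0 0 0 0;0 0 0 0 0 0 1;0 0 0 0 0 0 1")

```text
time_s: 11.5
eef_pos: [0.5272, -0.4213, 0.0087]
eef_rot: [0.0, 0.979, 0.204, 0.0]
wrist_force: [0.0, 0.2, 0.4]
opening: 0.881
grasp_force: 0.0
```

Emit:
servo_tool(commands="0 0 0 0 0 0 1;0 0 0 0 0 -30 1;0 0 0 0 0 -50 1;0 0 0 0 0 -30 1;0 0 0 0 0 0 1")

```text
time_s: 12.12
eef_pos: [0.5288, -0.4229, 0.1224]
eef_rot: [0.003, 0.979, 0.205, 0.002]
wrist_force: [0.2, 0.2, -0.6]
opening: 1.001
grasp_force: 0.0
```

```bash
python3 - <<'E'
from h import *
go(466.2,-98.2,125,64.8)
E
```

```text
t 12.12 tcp [ 528.8 -422.9  122.4] yaw -66.4 tilt [ 4.3 -4.9] open 1.00 gf 0 F [ 0.2  0.2 -0.6] q6 0.31
 turn wz 0.852 (rows 4.6)  shift before turn [  72.7 -322.6   -4.5]  after turn [-194.9 -267.2   -4.5]  rows 5.3
```

Emit:
servo_tool(commands="0 0 0 12 -54 0 1;0 0 0 12 -54 0 1;0 0 0 12 -54 0 1;0 0 0 12 -54 0 1;0 0 0 12 -54 0 1")

```text
time_s: 12.75
eef_pos: [0.4726, -0.1476, 0.1172]
eef_rot: [-0.001, 0.979, 0.204, -0.001]
wrist_force: [0.9, -0.1, -0.1]
opening: 0.998
grasp_force: 0.0
```

Emit:
servo_tool(commands="0 0 0 12 -53 0 1;0 0 0.17 0 0 0 1;0 0 0.17 0 0 0 1;0 0 0.17 0 0 0 1;0 0 0.17 0 0 0 1")

```text
time_s: 13.38
eef_pos: [0.4629, -0.0958, 0.1172]
eef_rot: [-0.0, 0.991, -0.136, -0.001]
wrist_force: [-1.1, -0.6, 0.2]
opening: 0.998
grasp_force: 0.0
```

Emit:
servo_tool(commands="0 0 0.172 0 0 0 1;0 0 0 0 0 30 1;0 0 0 0 0 20 1;0 0 0 0 0 0 1;0 0 0 0 0 0 1")

```text
time_s: 14.0
eef_pos: [0.4638, -0.0964, 0.0687]
eef_rot: [-0.0, 0.976, -0.218, -0.0]
wrist_force: [-0.1, -0.6, -0.2]
opening: 1.004
grasp_force: 0.0
```

```bash
python3 - <<'E'
from h import *
go(466.2,-98.2,3,64.8)
a=camera("scene");cv2.imwrite("pics/scene6.png",a);t=camera("top");cv2.imwrite("pics/top6.png",t)
cv2.imwrite("pics/m8.png",np.vstack([np.hstack([tile(a,153,124,40,30,10),tile(t,403,169,40,30,10)]),tile(a,236,180,80,30,10)]))
E
```

```text
t 14.00 tcp [463.8 -96.4  68.7] yaw -115.2 tilt [-0.5  0.3] open 1.00 gf 0 F [-0.1 -0.6 -0.2] q6 1.55
 turn wz -0.000 (rows 0.0)  shift before turn [ 3.   0.6 65.7]  after turn [ 3.   0.6 65.7]  rows 1.1
```

View pics/m8.png

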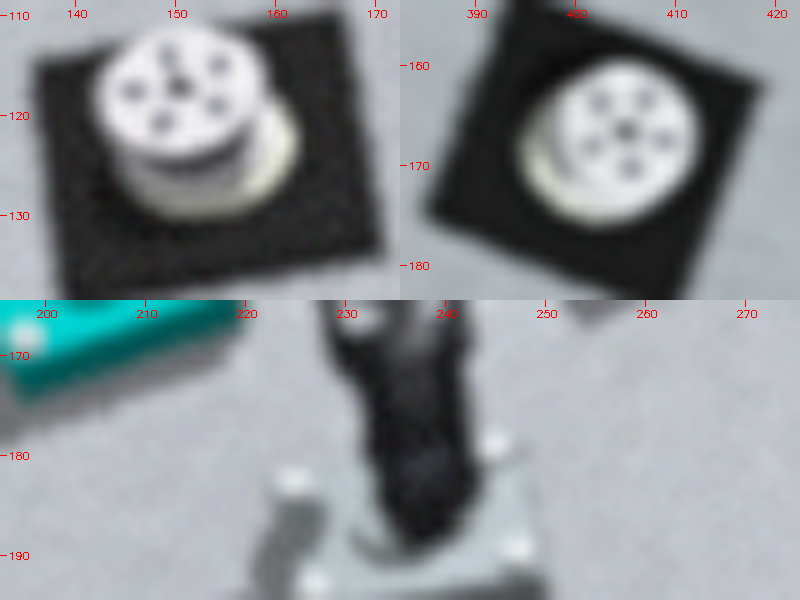

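```bash
python3 - <<'E'
from h import *
print(ray("scene",150.3,117.2,.028)*1e3,ray("top",405.0,166.7,.028)*1e3)
E
```

```text
[ 525.38257196 -427.07669505   28.        ] [ 523.73682653 -418.68270568   28.        ]
```

Emit:
servo_tool(commands="0 0 0 2 0 30 1;0 0 0 0 0 25 1;0 0 0 0 0 10 1;0 0 0 0 0 0 1;0 0 0 0 0 0 1")

```text
time_s: 14.72
eef_pos: [0.4666, -0.0977, 0.0048]
eef_rot: [0.0, 0.976, -0.218, 0.001]
wrist_force: [0.7, 0.4, -0.2]
opening: 1.001
grasp_force: 0.0
```

Emit:
servo_tool(commands="0 0 0 0 0 2.5 1;0 0 0 0 0 0 0;0 0 0 0 0 0 0;0 0 0 0 0 0 0;0 0 0 0 0 0 0")

```text
time_s: 15.35
eef_pos: [0.4661, -0.0974, 0.0018]
eef_rot: [0.0, 0.976, -0.218, 0.0]
wrist_force: [-0.6, 0.3, 6.5]
opening: 0.522
grasp_force: 62.0
```

```bash
python3 - <<'E'
from h import *
go(674.6,2.4,150,113.4)
E
```

```text
t 15.35 tcp [466.1 -97.4   1.8] yaw -115.2 tilt [ 0.7 -0.4] open 0.52 gf 62 F [-0.6  0.3  6.5] q6 1.55
 turn wz -0.849 (rows 4.5)  shift before turn [ 146.2 -179.2 -148.1]  after turn [ 231.1   -8.7 -148.1]  rows 4.4
```

Emit:
servo_tool(commands="0 0 0 0 0 -40 0;0 0 0 0 0 -50 0;0 0 -0.17 0 0 -30 0;0 0 -0.17 0 0 0 0;0 0 -0.17 0 0 0 0")

```text
time_s: 15.98
eef_pos: [0.4656, -0.0972, 0.1215]
eef_rot: [0.0, 0.999, 0.038, 0.0]
wrist_force: [0.3, 0.2, -1.5]
opening: 0.524
grasp_force: 62.2
```

Emit:
servo_tool(commands="0 0 -0.17 0 0 0 0;0 0 -0.17 0 0 0 0;0 0 0 57 -2 0 0;0 0 0 57 -2 0 0;0 0 0 57 -2 0 0")

```text
time_s: 16.6
eef_pos: [0.6212, -0.0228, 0.1206]
eef_rot: [-0.0, 0.979, 0.203, -0.0]
wrist_force: [0.8, -0.5, -1.4]
opening: 0.523
grasp_force: 62.1
```

Emit:
servo_tool(commands="0 0 0 57 -2 0 0;0 0 0 0 0 40 0;0 0 0 0 0 40 0;0 0 0 0 0 0 0;0 0 0 0 0 0 0")

```text
time_s: 17.23
eef_pos: [0.6722, 0.0007, 0.0423]
eef_rot: [0.0, 0.979, 0.203, 0.0]
wrist_force: [0.4, 0.5, -1.5]
opening: 0.523
grasp_force: 62.1
```

```bash
python3 - <<'E'
from h import *
go(674.6,2.4,7.8,113.4)
E
```

```text
t 17.23 tcp [672.2   0.7  42.3] yaw -66.5 tilt [ 1.  -0.2] open 0.52 gf 62 F [ 0.4  0.5 -1.5] q6 0.99
 turn wz 0.001 (rows 0.0)  shift before turn [ 2.8 -0.6 34.5]  after turn [ 2.8 -0.6 34.5]  rows 0.6
```

Emit:
servo_tool(commands="0 0 0 2.5 -0.5 20 0;0 0 0 0 0 10 0;0 0 0 0 0 3 0;0 0 0 0 0 0 0;0 0 0 0 0 0 0")

```text
time_s: 17.85
eef_pos: [0.674, 0.0023, 0.0085]
eef_rot: [0.0, 0.979, 0.203, 0.0]
wrist_force: [-0.2, -0.2, -1.6]
opening: 0.522
grasp_force: 62.2
```

```bash
python3 - <<'E'
from h import *
go(674.6,2.4,7.8,113.4)
E
```

```text
t 17.85 tcp [674.    2.3   8.5] yaw -66.5 tilt [ 0.5 -0.1] open 0.52 gf 62 F [-0.2 -0.2 -1.6] q6 0.99
 turn wz 0.001 (rows 0.0)  shift before turn [0.6 0.2 0.7]  after turn [0.6 0.2 0.7]  rows 0.0
```

Emit:
servo_tool(commands="0 0 0 0.5 0 0.5 0;0 0 0 0 0 0 0;0 0 0 0 0 0 1;0 0 0 0 0 0 1;0 0 0 0 0 0 1")

```text
time_s: 18.48
eef_pos: [0.6743, 0.0025, 0.008]
eef_rot: [0.0, 0.979, 0.203, 0.0]
wrist_force: [0.2, -1.0, 0.3]
opening: 0.997
grasp_force: 0.0
```

Emit:
servo_tool(commands="0 0 0 0 0 -30 1;0 0 0 0 0 -50 1;0 0 0 0 0 -20 1;0 0 -0.18 0 0 0 1;0 0 -0.18 0 0 0 1")

```text
time_s: 19.1
eef_pos: [0.674, 0.0026, 0.1077]
eef_rot: [-0.0, 0.926, 0.378, -0.0]
wrist_force: [-0.7, 0.1, 0.4]
opening: 1.002
grasp_force: 0.0
```

Emit:
servo_tool(commands="0 0 -0.18 0 0 0 1;0 0 -0.18 0 0 0 1;0 0 -0.18 0 0 0 1;0 0 -0.18 0 0 0 1;0 0 -0.18 0 0 0 1")

```text
time_s: 19.73
eef_pos: [0.6737, 0.0026, 0.1069]
eef_rot: [-0.001, 0.669, 0.743, -0.0]
wrist_force: [0.0, -0.3, -0.0]
opening: 1.0
grasp_force: 0.0
```

Emit:
servo_tool(commands="0 0 -0.18 0 0 0 1;0 0 -0.18 0 0 0 1;0 0 -0.03 0 0 0 1")

```text
time_s: 20.1
eef_pos: [0.6738, 0.0026, 0.1071]
eef_rot: [-0.0, 0.515, 0.857, -0.0]
wrist_force: [-0.4, -0.3, -0.5]
opening: 0.997
grasp_force: 0.0
```

```bash
python3 - <<'E'
from h import *
go(516.1,398.9,110,28.25)
E
```

```text
t 20.10 tcp [673.8   2.6 107.1] yaw 28.0 tilt [-1.   0.2] open 1.00 gf 0 F [-0.4 -0.3 -0.5] q6 -0.66
 turn wz -0.004 (rows 0.0)  shift before turn [423.9  46.9  -2.7]  after turn [423.7  48.7  -2.7]  rows 6.8
```

Emit:
servo_tool(commands="0 0 -0.004 53 6 0 1;0 0 0 53 6 0 1;0 0 0 53 6 0 1;0 0 0 53 6 0 1;0 0 0 53 6 0 1")

```text
time_s: 20.72
eef_pos: [0.5745, 0.2517, 0.1076]
eef_rot: [-0.0, 0.515, 0.857, -0.0]
wrist_force: [0.5, -0.1, 0.2]
opening: 1.002
grasp_force: 0.0
```

Emit:
servo_tool(commands="0 0 0 53 6 0 1;0 0 0 53 6 0 1;0 0 0 53 6 0 1;0 0 0 0 0 30 1;0 0 0 0 0 20 1")

```text
time_s: 21.35
eef_pos: [0.5148, 0.3991, 0.0561]
eef_rot: [-0.0, 0.514, 0.858, -0.001]
wrist_force: [-0.0, -0.8, -0.1]
opening: 0.996
grasp_force: 0.0
```

Emit:
servo_tool(commands="0 0 0 0 0 10 1;0 0 0 0 0 0 1;0 0 0 0 0 0 1")

```text
time_s: 21.72
eef_pos: [0.5171, 0.3987, 0.0487]
eef_rot: [0.0, 0.514, 0.858, 0.001]
wrist_force: [-0.6, -0.0, 0.4]
opening: 1.002
grasp_force: 0.0
```

```bash
python3 - <<'E'
from h import *
go(516.1,398.9,4,28.25)
a=camera("scene");cv2.imwrite("pics/scene7.png",a);t=camera("top");cv2.imwrite("pics/top7.png",t)
cv2.imwrite("pics/m9.png",np.vstack([np.hstack([tile(a,190,258,40,30,10),tile(t,277,128,40,30,10)]),tile(a,345,350,80,30,10)]))
E
```

```text
t 21.73 tcp [517.1 398.7  48.7] yaw 28.2 tilt [1.3 0.7] open 1.00 gf 0 F [-0.6 -0.   0.4] q6 -0.02
 turn wz -0.001 (rows 0.0)  shift before turn [ 0.7 -0.8 44.7]  after turn [ 0.7 -0.8 44.7]  rows 0.7
```

View pics/m9.png

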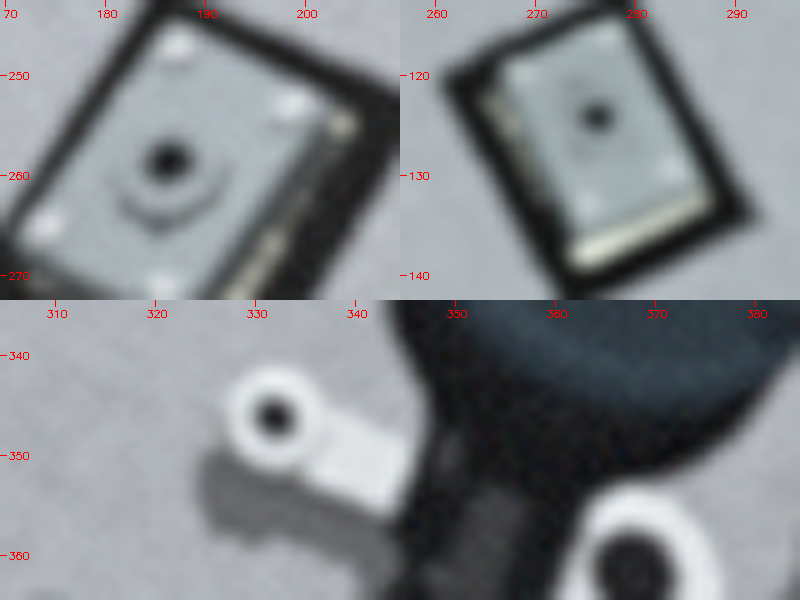

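```bash
python3 - <<'E'
from h import *
print(ray("scene",186.4,258.7,.030)*1e3,ray("top",276.1,124.1,.030)*1e3)
f=lambda n,L:[np.degrees(np.arctan2(*(ray(n,*p,.027)-ray(n,*q,.027))[1::-1])).round(1) for p,q in L]
print(f("scene",[((187.4,247),(174,265)),((198.8,253),(185.7,271))]),f("top",[((269,119.8),(275.2,133)),((277.3,116),(284,129.3))]))
E
```

```text
[ 6.75427197e+02 -4.07986730e-01  3.00000000e+01] [675.44897027   5.84299376  30.        ]
[np.float64(-157.3), np.float64(-157.4)] [np.float64(23.4), np.float64(24.7)]
```

Emit:
servo_tool(commands="0 0 0 0 0 20 1;0 0 0 0 0 18 1;0 0 0 0 0 6 1;0 0 0 0 0 0 1;0 0 0 0 0 0 1")

```text
time_s: 22.45
eef_pos: [0.5164, 0.3991, 0.0041]
eef_rot: [0.0, 0.513, 0.858, 0.0]
wrist_force: [0.8, -0.4, -0.5]
opening: 1.001
grasp_force: 0.0
```

Emit:
servo_tool(commands="0 0 0 0 0 0 0;0 0 0 0 0 0 0;0 0 0 0 0 0 0;0 0 0 0 0 0 0;0 0 0 0 0 0 0")

```text
time_s: 23.08
eef_pos: [0.5163, 0.3991, 0.0042]
eef_rot: [0.0, 0.513, 0.858, 0.0]
wrist_force: [-1.0, 0.3, 1.9]
opening: 0.164
grasp_force: 60.8
```

Emit:
servo_tool(commands="0 0 0 0 0 0 0;0 0 0 0 0 0 0;0 0 0 0 0 0 0")

```text
time_s: 23.45
eef_pos: [0.5163, 0.3991, 0.0042]
eef_rot: [0.0, 0.513, 0.858, 0.0]
wrist_force: [-1.5, 0.6, 4.3]
opening: 0.167
grasp_force: 61.0
```

```bash
python3 - <<'E'
from h import *
s=cv2.imread("pics/scene0.png");t=cv2.imread("pics/top0.png")
go(390,295,100,62.85)
cv2.imwrite("pics/m10.png",np.vstack([tile(s,361,287,80,30,10),tile(t,188,209,80,30,10)]))
E
```

```text
t 23.45 tcp [516.3 399.1   4.2] yaw 28.2 tilt [0.6 0.3] open 0.17 gf 61 F [-1.5  0.6  4.3] q6 -0.02
 turn wz -0.604 (rows 3.2)  shift before turn [ -31.9 -160.4  -95.9]  after turn [  64.9 -150.2  -95.9]  rows 3.0
```

View pics/m10.png

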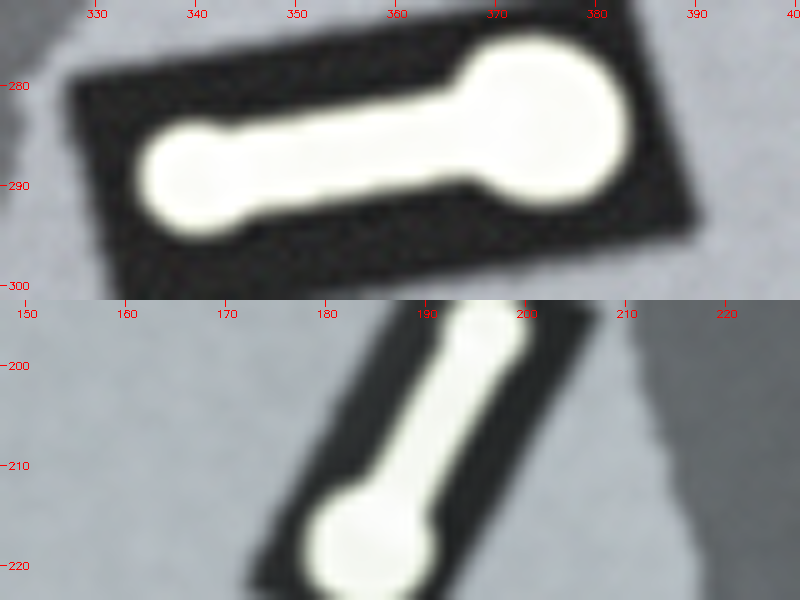

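```bash
python3 - <<'E'
from h import *
b,s=ray("scene",374.6,283.5,.006)*1e3,ray("scene",340.1,289.3,.006)*1e3
print(b,s,np.linalg.norm(s-b),np.degrees(np.arctan2(*(s-b)[1::-1])),"grip pt (robot frame)",b+(s-b)*34/80+[-.3,2.9,0])
# centroid-based check: exact cut-out centroid
x,y=np.meshgrid(np.arange(-70,70,.2),np.arange(-30,30,.2));m=(np.hypot(x+36.5,y)<19)|(np.hypot(x-43.5,y)<12)|((abs(y)<9)&(x>-36)&(x<43))
a=np.radians(-27.15);print(x[m].mean(),np.array([391.55,292.15])+(-2.5-x[m].mean())*np.array([np.cos(a),np.sin(a)]))
E
```

```text
[363.2031331  304.06755753   6.        ] [435.38425281 266.47337379   6.        ] 81.38449910251975 -27.51190931721592 grip pt (robot frame) [393.58010898 290.99002944   6.        ]
-5.995289305059731 [394.6601606  290.55502402]
```

Emit:
servo_tool(commands="0 0 0 0 0 -40 0;0 0 0 0 0 -50 0;0 0 -0.15 0 0 0 0;0 0 -0.15 0 0 0 0;0 0 -0.15 0 0 0 0")

```text
time_s: 24.08
eef_pos: [0.5152, 0.3985, 0.0928]
eef_rot: [-0.001, 0.306, 0.952, -0.001]
wrist_force: [1.0, -0.7, -1.9]
opening: 0.166
grasp_force: 60.3
```

Emit:
servo_tool(commands="0 0 -0.15 0 0 0 0;0 0 0 0 0 0 0")

```text
time_s: 24.32
eef_pos: [0.5153, 0.3985, 0.0928]
eef_rot: [-0.001, 0.237, 0.971, -0.001]
wrist_force: [-0.0, -0.5, -1.6]
opening: 0.164
grasp_force: 60.3
```

```bash
python3 - <<'E'
from h import *
go(394.2,290.8,50,62.85)
E
```

```text
t 24.32 tcp [515.3 398.5  92.8] yaw 62.5 tilt [-1.6 -0.8] open 0.16 gf 60 F [-0.  -0.5 -1.6] q6 -0.62
 turn wz -0.005 (rows 0.0)  shift before turn [  57.8 -151.4   43. ]  after turn [  58.6 -151.1   43. ]  rows 2.7
```

Emit:
servo_tool(commands="0 0 -0.005 19.5 -50 0 0;0 0 0 19.5 -50 0 0;0 0 0 19.5 -51 0 0;0 0 0 0 0 40 0;0 0 0 0 0 20 0")

```text
time_s: 24.95
eef_pos: [0.3937, 0.2905, 0.0328]
eef_rot: [-0.0, 0.236, 0.972, -0.0]
wrist_force: [0.6, 0.4, -0.7]
opening: 0.165
grasp_force: 60.3
```

Emit:
servo_tool(commands="0 0 0 0 0 5 0;0 0 0 0 0 0 0;0 0 0 0 0 0 0")

```text
time_s: 25.32
eef_pos: [0.3958, 0.2917, 0.0296]
eef_rot: [0.001, 0.234, 0.972, 0.0]
wrist_force: [0.5, 0.6, -0.9]
opening: 0.163
grasp_force: 60.3
```

```bash
python3 - <<'E'
from h import *
go(394.2,290.8,10.2,62.7)
E
```

```text
t 25.32 tcp [395.8 291.7  29.6] yaw 62.9 tilt [1.3 0.6] open 0.16 gf 60 F [ 0.5  0.6 -0.9] q6 -0.70
 turn wz 0.003 (rows 0.0)  shift before turn [ 1.  -1.5 19.4]  after turn [ 1.  -1.5 19.4]  rows 0.3
```

Emit:
servo_tool(commands="0 0 0 0.5 -1 10 0;0 0 0 0 0 6 0;0 0 0 0 0 2 0;0 0 0 0 0 0 0;0 0 0 0 0 0 0")

```text
time_s: 25.95
eef_pos: [0.3942, 0.2907, 0.0109]
eef_rot: [0.0, 0.234, 0.972, 0.0]
wrist_force: [-0.2, -0.4, -0.8]
opening: 0.164
grasp_force: 60.3
```

```bash
python3 - <<'E'
from h import *
go(394.2,290.8,10.2,62.7)
E
```

```text
t 25.95 tcp [394.2 290.7  10.9] yaw 62.9 tilt [0.3 0.1] open 0.16 gf 60 F [-0.2 -0.4 -0.8] q6 -0.71
 turn wz 0.004 (rows 0.0)  shift before turn [0.1 0.1 0.7]  after turn [0.1 0.1 0.7]  rows 0.0
```

Emit:
servo_tool(commands="0 0 0 0 0 0.5 0;0 0 0 0 0 0 0;0 0 0 0 0 0 1;0 0 0 0 0 0 1;0 0 0 0 0 0 1")

```text
time_s: 26.58
eef_pos: [0.3942, 0.2907, 0.0104]
eef_rot: [0.0, 0.234, 0.972, 0.0]
wrist_force: [-0.5, -0.0, -0.2]
opening: 0.795
grasp_force: 0.0
```

Emit:
servo_tool(commands="0 0 0 0 0 -30 1;0 0 0 0 0 -50 1;0 0 0 0 0 -50 1;0 0 0 -25 -45 -30 1;0 0 0 -25 -45 0 1")

```text
time_s: 27.2
eef_pos: [0.3995, 0.1874, 0.1734]
eef_rot: [0.003, 0.233, 0.972, 0.001]
wrist_force: [0.3, 0.1, -0.5]
opening: 0.995
grasp_force: 0.0
```

Emit:
servo_tool(commands="0 0 0 -25 -45 0 1;0 0 0 -25 -45 0 1;0 0 0 -25 -45 0 1;0 0 0 0 0 0 1;0 0 0 0 0 0 1")

```text
time_s: 27.82
eef_pos: [0.4028, 0.0336, 0.1703]
eef_rot: [-0.0, 0.235, 0.972, 0.0]
wrist_force: [0.6, -0.3, -0.7]
opening: 1.001
grasp_force: 0.0
```

```bash
python3 - <<'E'
from h import *
go(394,60,150)
a=camera("scene");cv2.imwrite("pics/scene8.png",a);t=camera("top");cv2.imwrite("pics/top8.png",t)
cv2.imwrite("pics/m11.png",np.vstack([tile(a,358,285,80,30,10),np.hstack([tile(t,190,205,40,30,10),tile(a,153,120,40,30,10)])]))
E
```

```text
t 27.82 tcp [402.8  33.6 170.3] yaw 62.8 tilt [-0.1  0.5] open 1.00 gf 0 F [ 0.6 -0.3 -0.7] q6 -1.31
 turn wz 0.000 (rows 0.0)  shift before turn [19.9 19.4 20.3]  after turn [19.9 19.4 20.3]  rows 0.6
```

View pics/m11.png

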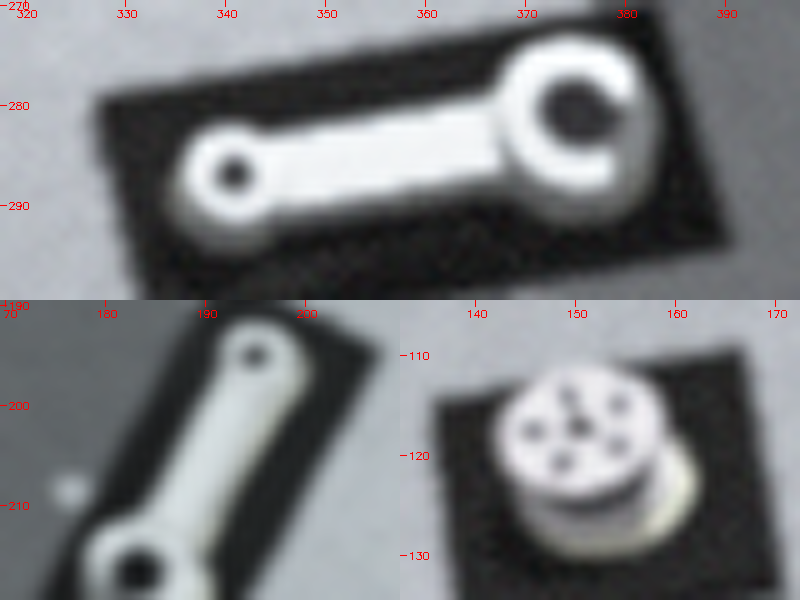

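```bash
python3 - <<'E'
from h import *
# expected hole pixels if centred (per-camera pad positions)
print(proj("scene",[[.5255,-.4252,.028]]),proj("top",[[.5249,-.4191,.028]]))
for n,b,s,c in(("scene",(375.0,280.8),(340.9,286.9),(391.8,289.2)),("top",(183.3,216.8),(194.9,195.2),(391.3,295.1))):
    b,s=ray(n,*b,.024)[:2]*1e3,ray(n,*s,.024)[:2]*1e3; u=(s-b)/np.linalg.norm(s-b); o=b+24*u
    print(n,np.linalg.norm(s-b),np.degrees(np.arctan2(u[1],u[0])),"crank origin",o,"pad target",np.array(c)+(-12.5+6)*u)
t=cv2.imread("pics/top8.png"); cv2.imwrite("pics/m12.png",np.hstack([tile(t,403,168,40,30,20)]))
E
```

```text
[[150.60601226 117.63200797]] [[405.10195938 166.35928676]]
scene 79.55078542655346 -26.865839038446268 crank origin [386.8841168  292.58409074] pad target [386.00156371 292.13736898]
top 79.5204718184979 -26.902171828454858 crank origin [386.36117099 298.8574453 ] pad target [385.50342754 298.04104533]
```

View pics/m12.png

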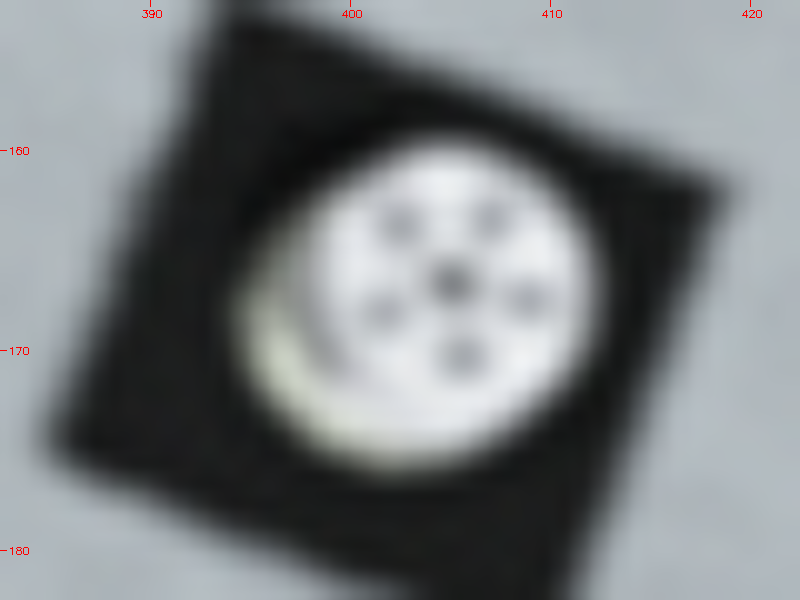

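```bash
python3 -c "
from bench import *
print(hand_in())"
```

```text
the job is handed in; nothing more can be done
None
```

I set all four parts on their matching foam pads, each within about 1 mm of its cut-out in the camera images, and handed the job in at about 28 s on the robot's clock; the hand-in call returned no verdict.

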